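# Fish the long spatula out of the half-covered water bath

## Task

A long spatula has slid down into the drained water bath, its blade under the fixed half cover, and it must come out before the bath is filled again. Slide the loose cover fully open, take the spatula by its red handle and, as it is too long to come up flat, tilt it handle-end first and draw it out slantwise through the half opening. Finish holding it still in the gripper with the whole spatula at least 5 cm above the bath's covers, the cover left open and the bottle, jar and cup beside the bath left where they stand.

Things in the scene. Friction and masses are not known exactly. Their poses are not given: they have to be found in the camera images.
- bath: dry stainless bench-top water bath, fixed, 360 (x) by 560 mm (y); grey control box, 155 mm high, on the +y end out to y = 350 mm. Origin: centre of its underside, on the bench; z up. Well inside: x +-155, y +-250 mm; wall tops at z = 180 mm; floor (perforated plate) at z = 85 mm. Half y > 0 is roofed by a fixed cover, half y < 0 by the sliding cover. Cover guides on the long walls, x +-168 to 178, top z = 197 mm
- fixed_edge (a point): middle of the lower edge of the fixed half cover's turned-down front (bath frame x = 0, y = 0, z = 168 mm), which runs along the bath's x, 4 mm thick: 83 mm are free between it and the well's floor. The fixed cover's top is at z = 184 mm. Axes as the bath's
- opening (a point): centre of the opening that the open sliding cover leaves, 310 mm (x) by 250 mm (y), at the height of the wall tops, 180 mm (bath frame x = 0, y = -125 mm). Axes as the bath's
- cover (a joint): the sliding cover, a flat aluminium sheet 334 x 270 mm, top at z = 192 mm, ends turned up to z = 197 mm: 0 = shut; grows as it slides along the bath's +y over the fixed half cover; 0.27 m = fully open, at its stop. Starts shut or up to 80 mm ajar, slides with about 2 N of friction and stays where it is left
- cover_handle (a point): centre of the grip bar of the sliding cover's black bow handle: round bar 12 mm thick, 110 mm long along the bath's x, on a post at each end, its centre line at z = 228 mm, 36 mm above the sheet. Moves with the cover: bath frame x = 0, y = -140 mm + cover value. Axes as the bath's
- spatula: long spatula, 420 mm, about 0.22 kg, lying on the well's floor roughly along the bath's y. Origin: mid-length (also centre of mass), on its underside; +y points from handle to blade, z up. Red handle y = -210 to 89 mm, 24 wide, 22 mm thick, flat sides; white blade y = 88 to 210 mm, 70 wide, 8 mm thick, flush with the underside. 210 to 240 mm of the handle lie in the half y < 0 of the bath
- spatula_grip (a point): point on the handle's centre line (11 mm above its underside), 135 mm from the handle's end and 75 mm from mid-length, a good place to hold it. Axes as the spatula's
- spatula_handle_end (a point): centre of the end face of the red handle (spatula frame y = -210 mm)
- spatula_blade_tip (a point): middle of the blade's front edge (spatula frame y = +210 mm)
- bottle: yellow squeeze bottle with a red cap, 60 mm across, 190 mm tall, standing; origin at the centre of its foot
- jar: amber glass spice jar with a black lid, 72 mm across, 100 mm tall; origin at the centre of its foot
- cup: red plastic cup, 80 mm across, 95 mm tall; origin at the centre of its foot
Things that resemble listed ones, but are neither listed nor needed, are in the scene too. Several things look just like the bottle: the one meant starts farthest to the robot's right.

How it is judged (in metres and radians):
On the way, in this order (a step that is already met when the one before it is completed fails the run):
1. the sliding cover is fully open (within 25 mm of its stop) (value of joint cover above 0.245 m), for 0.1 s.
2. the spatula is tilted in the opening: the end of its handle is out above the bath's rim while its blade tip is still down in the well under the fixed cover (height (world z) of spatula_handle_end above 0.2 m and height (world z) of spatula_blade_tip below 0.16 m and y of spatula_blade_tip in the frame of bath above 0 m), for 0.1 s.
3. the whole spatula is clear above the covers (height (world z) of each of spatula_handle_end, spatula_blade_tip above 0.232 m), for 0.2 s.
At the end, for the whole second after the job is handed in: the gripper holds the spatula still (under 30 mm/s, 0.3 rad/s) with both its ends more than 40 mm above the sliding cover's sheet (more than 232 mm above the bench), touching neither bath nor cover nor bottle, jar or cup, and the cover is still open to within 25 mm of its stop (all of step 3 and value of joint cover above 0.245 m and contact force between spatula and the fingers above 1 N and contact force between spatula and bath below 0.1 N and contact force between spatula and bottle below 0.1 N and contact force between spatula and jar below 0.1 N and contact force between spatula and cup below 0.1 N and linear speed of spatula below 0.03 m/s and angular speed of spatula below 0.3 rad/s); the arm keeps its last pose, push and grip.
It fails at once if the bottle, jar or cup beside the bath is shifted by more than 30 mm (distance of any of bottle, jar, cup from where it was at the start of the episode above 0.03 m).
It also fails if it takes over 58 s, if anything falls off the work surface, if the arm or the gripper's body presses on something with over 40 N, if the wrist force passes 120 N, or if a joint passes its speed limit or range.

## Robot

A 6-joint arm with a two-finger parallel gripper is mounted at the origin on the work surface. World frame = base frame: x ahead of the robot, y to its left, z up, the work surface at z = 0. Lengths are in mm, angles in rad, forces in N, time in s.
With the tool pointing down it reaches from about 350 to 975 mm from the base axis. Payload 7.1 kg.
Tool frame: the origin (TCP) lies between the finger pads; the fingertips stand 14 mm ahead of it and the grasp point (between the pads) lies 5 mm behind it (ctrl.tcp_to_tips is the distance from the TCP to the fingertips, in mm); z points along the fingers, y is the line along which they close (so a half turn about z gives the same grasp; the last joint's range is limited). The gripper opens to 88 mm and grips with 3 to 60 N. Pads are 20 mm wide; open, the fingers measure 115 mm over their backs; the gripper's body (75 mm by 178 mm) begins 61 mm behind the grasp point.
Start: joints at [1.158, 0.423, 1.63, -0, 1.089, -0.019], TCP at [239.78, 577.157, 236.675] pointing down, gripper open.
Joint ranges: [-3, 3], [-0.9, 2.11], [0.09, 2.58], [-1.31, 4.45], [0.11, 2.69], [-2.54, 2.54]. Speed limits (rad/s): [2.39, 2.39, 3.01, 3.14, 3.14, 3.14].

## Interface

Orientations are given as a rotation vector (axis times angle).
In Python, from workcell import ctrl gives the robot as it stands.
- The arm moves only by the tool apply_moves, never from a script. Its argument "series" is a list that holds one entry, the list of rows, each a list of 7 numbers: the shift along the tool's x, y, z in cm, then the turn, a rotation vector about the tool's x, y, z in degrees, then the opening, from 0 (shut) to 1 (fully open). A call has 1 to 12 rows; each row shifts and turns the commanded pose from where the row before left it, along the tool's axes as they then stand; what a row does not reach is not made up. A row lasts 1/10 s, in which the tool goes at most 50 mm and 8.59 degrees, less where a joint would pass 70% of its speed; a pose out of reach is approached as far as the arm can. A call with a gripper value outside its range is refused whole. The fingers move at their own pace and stop on an object; the grip force is fixed at half the most. Time passes only in rows, so rows that do not move let the fingers close. It gives the time, the measured TCP pose, the force and the opening at its end, in the units of the state.
- ctrl.get_obs(): the state, without advancing time (a new reading comes with each control period).
- ctrl.get_image(name): name is "scene" or "top" or "wrist"; returns a dict with "img" (420x560x3 uint8, blue, green, red), "K" (3x3 intrinsics, pixels), "cam_to_world" (4x4, takes a point from camera to world coordinates). Camera axes: x right, y down, z forward; pixel columns grow to the right and rows downward; lengths in mm; the calibration is good to about 2 mm. A picture is of the moment at which its call begins. There is no depth.
- ctrl.close_job(): hands the job in, once; it reports no verdict.
The state is a dict: "t": time; "qpos": joint angles; "qvel": joint speeds; "joint_torque": joint torques, N m; "ee_pos": TCP position; "orientation": TCP orientation; "ft_force": force on the tool from outside, world axes, zero at the start; "moment": the same for the moment, N m; "width": finger opening in mm.
Only numpy, scipy, OpenCV 4.12 (cv2) and the standard library are available. Lean on these libraries where they do the work, as an engineer would, in place of code of your own. Each camera call takes 0.05 s, during which the arm holds its last target. There are 200 camera calls.

## Working session

There is one attempt and no reset: what is moved stays moved. The work goes in short steps, Python scripts to look and compute and a tool call to move; the robot and the scene stay as the last step left them, time stands still between calls to the robot, and variables do not carry over. Pictures are saved under pics/ and viewed, on a budget of 10 in all, crops included, one or two more only if the job needs it, and the job is handed in when it is done.

Besides the shell and the picture viewer there is one more tool, called after ">>>" as name([rows], argument=value, ...), one row to a line, values as JSON. apply_moves: Moves the arm, as the interface text tells. Its arguments: {"type":"object","properties":{"series":{"type":"array","items":{"type":"array","items":{"type":"array","items":{"type":"number"}}}}},"required":["series"]}

```bash
mkdir -p pics; ls
cat > h.py <<'E'
import numpy as np, cv2, pickle
from scipy.spatial.transform import Rotation as R
from workcell import ctrl
def snap(n,tag):
    d=ctrl.get_image(n); cv2.imwrite(f'pics/{tag}.png',d['img']); pickle.dump(d,open(f'pics/{tag}.pkl','wb')); return d
def load(tag): return pickle.load(open(f'pics/{tag}.pkl','rb'))
def ray(d,u,v):
    T=np.array(d['cam_to_world']); r=T[:3,:3]@np.linalg.inv(d['K'])@[u,v,1]; return T[:3,3],r
def atz(d,u,v,z):
    o,r=ray(d,u,v); return o+r*(z-o[2])/r[2]
def proj(d,p):
    T=np.linalg.inv(np.array(d['cam_to_world'])); c=T[:3,:3]@np.array(p,float)+T[:3,3]; q=d['K']@c; return q[:2]/q[2]
E
python3 - <<'E'
from h import *
a=snap('scene','s0');b=snap('top','t0')
for n,d in(('s',a),('t',b)): print(n,np.round(d['cam_to_world'],2).tolist(),np.round(d['K'],1).tolist())
print(ctrl.get_obs())
E
```

```text
pics
s [[-0.37, 0.66, -0.65, 1510.4], [0.93, 0.27, -0.26, 353.14], [-0.0, -0.7, -0.71, 1251.22], [0.0, 0.0, 0.0, 1.0]] [[510.3, 0.0, 285.5], [0.0, 510.3, 214.1], [0.0, 0.0, 1.0]]
t [[-0.0, -0.98, 0.18, 259.07], [-1.0, 0.0, 0.0, -70.25], [-0.0, -0.18, -0.98, 1359.01], [0.0, 0.0, 0.0, 1.0]] [[500.6, 0.0, 281.0], [0.0, 500.6, 214.3], [0.0, 0.0, 1.0]]
{'t': 0.1, 'qpos': array([ 1.15801111e+00,  4.23762299e-01,  1.63063541e+00,  1.97833467e-05,
        1.08859861e+00, -1.90060187e-02]), 'qvel': array([-0.00132984, -0.00080252, -0.00282803, -0.00035436,  0.00141148,
       -0.00079187]), 'joint_torque': array([-3.23135791e-04, -5.45619392e+01, -2.74323606e+01,  6.44279947e-02,
        1.87827501e-02,  3.44116458e-06]), 'ee_pos': array([239.57526188, 576.71893323, 235.97216342]), 'orientation': array([-6.14510110e-01, -3.08058117e+00,  2.14757718e-03]), 'ft_force': array([-0.31697914, -0.53144875,  0.87100829]), 'moment': array([-0.01437809, -0.0123458 ,  0.00090395]), 'width': 87.9164849665669}
```

View pics/t0.png

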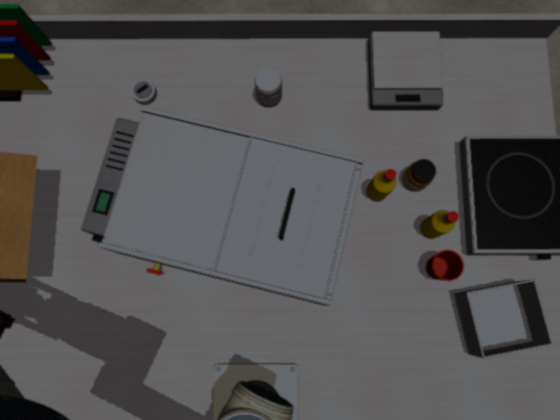

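View pics/s0.png

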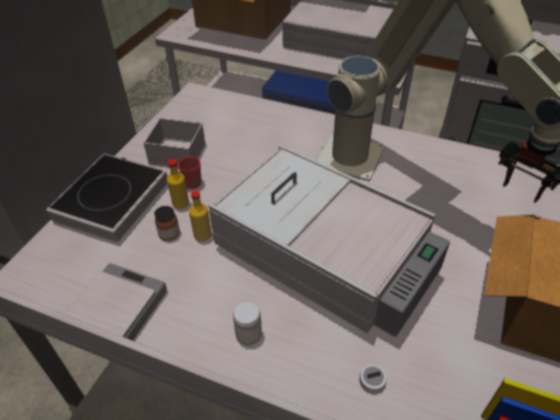

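Top view: the bath's guide corners are near (140,114), (362,161), (330,300), (103,247), with the bow handle from (292,188) to (282,238). The bottles, jar and cup are on the right, at x≥370 px. I'll enlarge for precise corners.

Run:
```python
from h import *
d=load('t0'); im=d['img'][100:310,90:370]
im=cv2.resize(im,None,fx=2.8,fy=2.8,interpolation=cv2.INTER_CUBIC)
im=np.clip(255*(im/255.)**.6*1.2,0,255).astype(np.uint8)
cv2.imwrite('pics/t0c.png',im); print(im.shape)
```

```text
(588, 784, 3)
```

View pics/t0c.png

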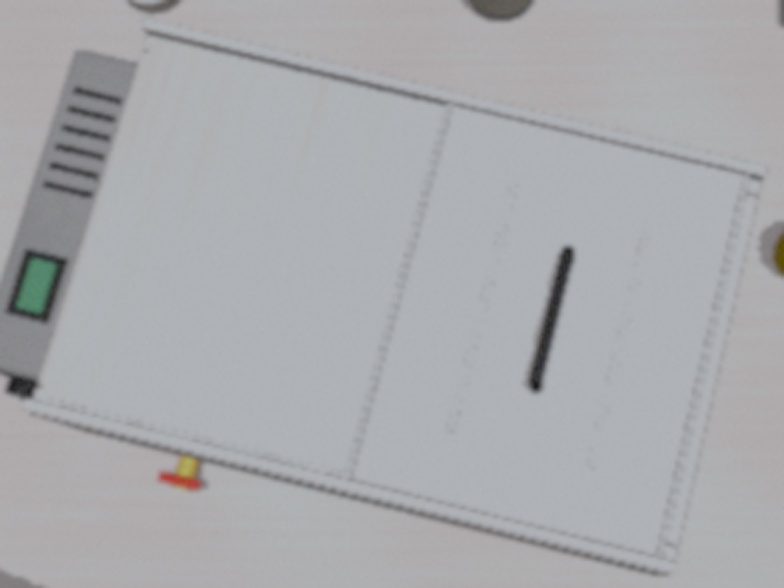

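The crop shows guide corners at about (148,27), (763,172), (668,572), (30,408) and the handle bar from (569,250) to (536,388).

```bash
cat > bath.py <<'E'
from h import *
from scipy.optimize import least_squares
d=load('t0'); S=lambda u,v:(90+(u+.5)/2.8-.5,100+(v+.5)/2.8-.5)
pts=[(S(148,27),178,280,197),(S(763,172),178,-280,197),(S(668,572),-178,-280,197),(S(30,408),-178,280,197)]
hb=[S(569,252),S(536,386)]
W=lambda p,x,y,z:np.array([p[0]+x*np.cos(p[2])-y*np.sin(p[2]),p[1]+x*np.sin(p[2])+y*np.cos(p[2]),z])
f=lambda p:np.concatenate([W(p,*q[1:])[:2]-atz(d,*q[0],q[3])[:2] for q in pts])
s=least_squares(f,[450,0,0]); P=s.x
E
python3 - <<'E'
from bath import *
print('bath',P[:2],np.degrees(P[2]),'res',s.fun.round(1))
h=[atz(d,*q,230) for q in hb]; c=(h[0]+h[1])/2; print('handle',c,np.linalg.norm(h[0]-h[1]),np.degrees(np.arctan2(*(h[0]-h[1])[1::-1])))
r=R.from_euler('z',P[2]).as_matrix(); print('in bath',r.T@(c-[*P[:2],0]))
for n,u,v,z in(('b1',383,190,100),('b2',437,226,100),('jar',421,173,100),('cup',445,265,50)): print(n,atz(d,u,v,z).round(),(r.T@(atz(d,u,v,z)-[*P[:2],0])).round())
o=ctrl.get_obs(); print(R.from_rotvec(o['orientation']).as_matrix().round(3))
E
```

```text
bath [497.58147265  46.5846832 ] -14.121080091673008 res [ 6.3  3.1  2.2 -5.1 -5.  -5.8 -3.5  7.8]
handle [466.05620941 -81.91012416 230.        ] 114.82193465942102 -13.785341169785116
in bath [   0.77647009 -132.30326842  230.        ]
b1 [ 551. -331.  100.] [ 144. -353.  100.]
b2 [ 457. -465.  100.] [  85. -506.  100.]
jar [ 596. -431.  100.] [ 212. -439.  100.]
cup [ 362. -495.   50.] [   0. -559.   50.]
[[-0.923  0.384 -0.001]
 [ 0.384  0.923 -0.001]
 [ 0.    -0.001 -1.   ]]
```

>>> apply_moves([
  [[0, 0, -5, 0, 0, -8.5, 1], [-2.7, -4.15, 0, 0, 0, 0, 1], [-2.7, -4.15, 0, 0, 0, 0, 1], [-2.7, -4.15, 0, 0, 0, 0, 1], [-2.7, -4.15, 0, 0, 0, 0, 1], [-2.7, -4.15, 0, 0, 0, 0, 1], [-2.7, -4.15, 0, 0, 0, 0, 1], [-2.7, -4.15, 0, 0, 0, 0, 1], [-2.7, -4.15, 0, 0, 0, 0, 1], [-2.7, -4.15, 0, 0, 0, 0, 1], [-2.7, -4.15, 0, 0, 0, 0, 1], [-2.7, -4.15, 0, 0, 0, 0, 1]],
])

```text
t: 1.3
ee_pos: [417.0, 60.2, 286.7]
orientation: [0.384, 3.118, 0.0]
ft_force: [0.3, 0.7, 0.4]
width: 87.7
```

>>> apply_moves([
  [[-2.7, -4.15, 0, 0, 0, 0, 1], [-2.7, -4.15, 0, 0, 0, 0, 1], [0, 0, 0, 0, 0, 0, 1], [0, 0, 0, 0, 0, 0, 1], [0, 0, 0, 0, 0, 0, 1], [0, 0, 0, 0, 0, 0, 1]],
])

```text
t: 1.9
ee_pos: [448.7, -30.2, 286.6]
orientation: [-0.381, -3.118, -0.0]
ft_force: [-0.5, 0.4, 0.6]
width: 87.9
```

```bash
cat >> bath.py <<'E'
rb=R.from_euler('z',P[2]).as_matrix()
def tb(p): return rb.T@(np.array(p)-[*P[:2],0])
def pose():
    o=ctrl.get_obs(); M=R.from_rotvec(o['orientation']).as_matrix()
    print('t',round(o['t'],2),'world',o['ee_pos'].round(1),'bath',tb(o['ee_pos']).round(1),'F',o['ft_force'].round(1),'w',round(o['width'],1)); print('tool axes in bath(cols)',(rb.T@M).round(3).tolist())
    return o
E
python3 - <<'E'
from bath import *
pose()
d=snap('wrist','w0');
E
```

```text
t 1.9 world [448.7 -30.2 286.6] bath [-28.6 -86.4 286.6] F [-0.5  0.4  0.6] w 87.9
tool axes in bath(cols) [[-1.0, -0.003, -0.0], [-0.003, 1.0, 0.0], [0.0, 0.0, -1.0]]
```

View pics/w0.png

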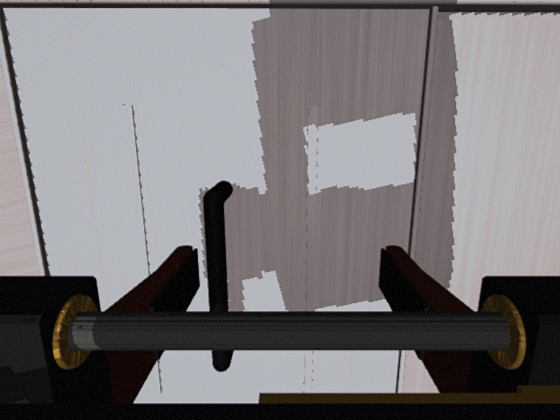

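The wrist view shows the black bar left of centre, spanning about (218,190) to (222,365), so the arm fell short because its speed was clipped. I'll triangulate.

Run:
```python
from bath import *
w=load('w0')
for u,v in((216,192),(221,365),(432,8)): print(tb(atz(w,u,v,228 if u<400 else 192)).round(1))
```

```text
[ -56.5 -129.3  228. ]
[  61.  -131.5  228. ]
[-164.5    0.9  192. ]
```

>>> apply_moves([
  [[-1.5, -2.2, 0, 0, 0, 0, 1], [-1.5, -2.2, 0, 0, 0, 0, 1], [0, 0, 0, 0, 0, 0, 1], [0, 0, 2.2, 0, 0, 0, 1], [0, 0, 2.1, 0, 0, 0, 1], [0, 0, 2.0, 0, 0, 0, 1], [0, 0, 0, 0, 0, 0, 1], [0, 0, 0, 0, 0, 0, 0], [0, 0, 0, 0, 0, 0, 0], [0, 0, 0, 0, 0, 0, 0], [0, 0, 0, 0, 0, 0, 0], [0, 0, 0, 0, 0, 0, 0]],
])

```text
t: 3.15
ee_pos: [467.8, -81.5, 224.2]
orientation: [0.385, 3.117, -0.0]
ft_force: [-0.4, 0.6, -0.6]
width: 51.4
```

Run:
```python
from bath import *
pose()
```

```text
t 3.15 world [467.8 -81.5 224.2] bath [   2.3 -131.5  224.2] F [-0.4  0.6 -0.6] w 51.4
tool axes in bath(cols) [[-1.0, -0.001, 0.001], [-0.001, 1.0, 0.0], [-0.001, 0.0, -1.0]]
```

>>> apply_moves([
  [[0, 0, 0, 0, 0, 0, 0], [0, 0, 0, 0, 0, 0, 0], [0, 0, 0, 0, 0, 0, 0], [0, 0, 0, 0, 0, 0, 0], [0, 0, 0, 0, 0, 0, 0], [0, 0, 0, 0, 0, 0, 0]],
])

```text
t: 3.75
ee_pos: [467.6, -81.4, 223.6]
orientation: [-0.385, -3.118, -0.0]
ft_force: [0.3, -0.8, -0.9]
width: 11.2
```

>>> apply_moves([
  [[0, 1.5, 0, 0, 0, 0, 0], [0, 2.5, 0, 0, 0, 0, 0], [0, 3, 0, 0, 0, 0, 0], [0, 3, 0, 0, 0, 0, 0], [0, 3, 0, 0, 0, 0, 0], [0, 3, 0, 0, 0, 0, 0], [0, 3, 0, 0, 0, 0, 0], [0, 2.5, 0, 0, 0, 0, 0], [0, 2, 0, 0, 0, 0, 0], [0, 0, 0, 0, 0, 0, 0], [0, 0, 0, 0, 0, 0, 0]],
])

```text
t: 4.85
ee_pos: [524.9, 147.1, 223.7]
orientation: [0.383, 3.118, 0.001]
ft_force: [-0.1, 2.5, 0.0]
width: 11.3
```

Run:
```python
from bath import *
pose()
```

```text
t 4.85 world [524.9 147.1 223.7] bath [  2.  104.1 223.7] F [-0.1  2.5  0. ] w 11.3
tool axes in bath(cols) [[-1.0, -0.002, 0.0], [-0.002, 1.0, 0.0], [-0.0, 0.0, -1.0]]
```

>>> apply_moves([
  [[0, 0.8, 0, 0, 0, 0, 0], [0, 0.8, 0, 0, 0, 0, 0], [0, 0.4, 0, 0, 0, 0, 0], [0, 0, 0, 0, 0, 0, 0], [0, 0, 0, 0, 0, 0, 0]],
])

```text
t: 5.35
ee_pos: [529.7, 166.4, 223.7]
orientation: [0.385, 3.118, 0.001]
ft_force: [1.0, 1.5, -0.6]
width: 11.4
```

>>> apply_moves([
  [[0, 0.3, 0, 0, 0, 0, 0], [0, 0, 0, 0, 0, 0, 0], [0, 0, 0, 0, 0, 0, 0]],
])

```text
t: 5.65
ee_pos: [530.3, 168.8, 223.7]
orientation: [0.385, 3.118, 0.0]
ft_force: [1.3, -0.0, -0.8]
width: 10.9
```

>>> apply_moves([
  [[0, 0.3, 0, 0, 0, 0, 0], [0, 0, 0, 0, 0, 0, 0], [0, 0, 0, 0, 0, 0, 0]],
])

```text
t: 5.95
ee_pos: [531.1, 171.9, 223.7]
orientation: [0.384, 3.118, 0.0]
ft_force: [1.1, -0.5, -1.7]
width: 11.1
```

>>> apply_moves([
  [[0, 0.3, 0, 0, 0, 0, 0], [0, 0, 0, 0, 0, 0, 0], [0, 0, 0, 0, 0, 0, 0.8], [0, 0, 0, 0, 0, 0, 0.8], [0, 0, 0, 0, 0, 0, 0.8], [0, 0, -1, 0, 0, 0, 0.8], [0, 0, -2, 0, 0, 0, 0.8], [0, 0, -4, 0, 0, 0, 0.8], [0, -4, -2, 0, 0, 0, 0.8], [0, -4, -2, 0, 0, 0, 0.8], [0, -4, -1, 0, 0, 0, 0.8], [0, -4, 0, 0, 0, 0, 0.8]],
])

```text
t: 7.15
ee_pos: [493.2, 18.4, 346.4]
orientation: [0.383, 3.114, 0.001]
ft_force: [1.3, -0.2, 0.5]
width: 70.2
```

>>> apply_moves([
  [[-1, -3, 0, 0, 0, 0, 0.8], [-1, -3, 0, 0, 0, 0, 0.8], [-1, -2, 0, 0, 0, 0, 0.8], [-1, 0, 0, 0, 0, 0, 0.8], [0, 0, 0, 0, 0, 0, 0.8], [0, 0, 0, 0, 0, 0, 0.8], [0, 0, 0, 0, 0, 0, 0.8]],
])

```text
t: 7.85
ee_pos: [512.0, -66.8, 343.7]
orientation: [-0.382, -3.118, -0.0]
ft_force: [0.4, 0.5, 0.8]
width: 70.4
```

Run:
```python
from bath import *
pose()
a=snap('wrist','w1');b=snap('top','t1')
im=np.hstack([cv2.resize(a['img'],(400,300)),cv2.resize(b['img'][90:310,80:373],(400,300))])
f=lambda i:np.clip(255*(i/255.)**.6*1.2,0,255).astype(np.uint8)
cv2.imwrite('pics/w1b.png',f(cv2.resize(a['img'],(800,600),interpolation=cv2.INTER_CUBIC)))
```

```text
t 7.85 world [512.  -66.8 343.7] bath [  41.7 -106.5  343.7] F [0.4 0.5 0.8] w 70.4
tool axes in bath(cols) [[-1.0, -0.002, -0.0], [-0.002, 1.0, 0.0], [0.0, 0.0, -1.0]]
```

View pics/w1b.png

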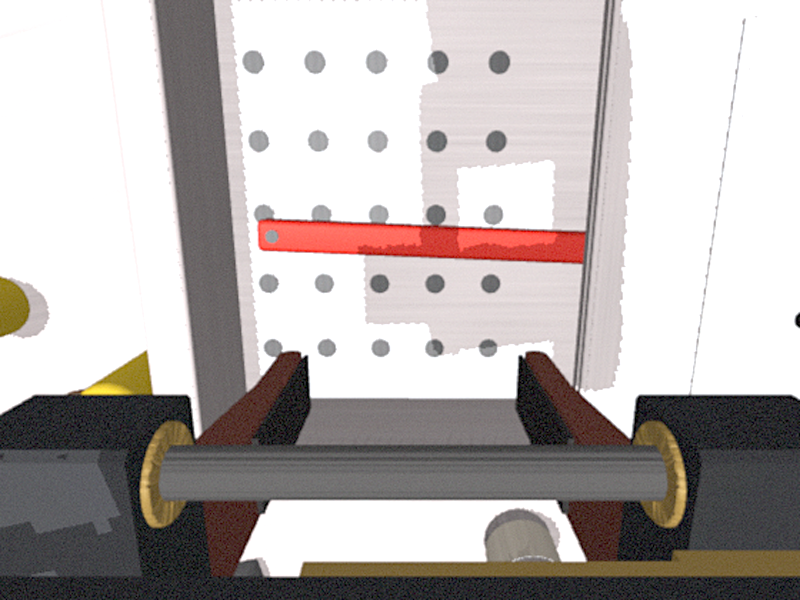

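The view shows the open well and the red handle: end face at about (259,235), centre line running to (585,247) at the fixed cover's edge (800×600 picture).

Run:
```python
from bath import *
w=load('w1'); k=.7
q=lambda u,v,z:tb(atz(w,u*k,v*k,z)).round(1)
for p in((259,220),(259,250),(259,235),(585,232),(585,262),(585,247)): print(p,q(*p,107))
e,f=q(259,235,107),q(585,247,107)
print('yaw',np.degrees(np.arctan2(-(f-e)[0],(f-e)[1])))
u=(f-e)/np.linalg.norm(f-e); print('grip',e+135*u,'tip',e+420*u)
print('fixed edge',q(604,100,184),q(577,380,184)); print('left wall inner top', q(155,30,180),q(205,440,180),q(215,30,180))
```

```text
(259, 220) [   5.7 -221.   107. ]
(259, 250) [  28.2 -222.6  107. ]
(259, 235) [  16.9 -221.8  107. ]
(585, 232) [ 14.1  22.9 107. ]
(585, 262) [ 36.8  24.8 107. ]
(585, 247) [ 25.4  23.9 107. ]
yaw -1.9813592854086413
grip [ 21.56753741 -86.88071267 107.        ] tip [ 31.42122751 197.94889393 107.        ]
fixed edge [-67.7   1.5 184. ] [101.5  -0.  184. ]
left wall inner top [-104.  -249.5  180. ] [ 146.9 -246.3  180. ] [-104.1 -216.2  180. ]
```

>>> apply_moves([
  [[0, 0, 0, 0, 0, 8.4, 0.8], [0, 0, 0, 0, 0, 8.4, 0.8], [0, 0, 0, 0, 0, 8.4, 0.8], [0, 0, 0, 0, 0, 8.4, 0.8], [0, 0, 0, 0, 0, 8.4, 0.8], [0, 0, 0, 0, 0, 8.4, 0.8], [0, 0, 0, 0, 0, 8.4, 0.8], [0, 0, 0, 0, 0, 8.4, 0.8], [0, 0, 0, 0, 0, 8.4, 0.8], [0, 0, 0, 0, 0, 8.4, 0.8], [0, 0, 0, 0, 0, 8, 0.8], [0, 0, 0, 0, 0, 0, 0.8]],
])

```text
t: 9.15
ee_pos: [512.1, -67.4, 343.7]
orientation: [-2.51, -1.889, -0.0]
ft_force: [-0.3, 0.1, 0.2]
width: 70.3
```

Run:
```python
from bath import *
o=pose(); M=R.from_rotvec(o['orientation']).as_matrix()
tgt=rb@np.array([21.8,-82,101.5])+[*P[:2],0]; print('shift tool',(M.T@(tgt-o['ee_pos'])).round(1),'q',o['qpos'].round(2))
w=load('w1'); print('cam bath',tb(np.array(w['cam_to_world'])[:3,3]))
```

```text
t 9.15 world [512.1 -67.4 343.7] bath [  41.9 -107.   343.7] F [-0.3  0.1  0.2] w 70.3
tool axes in bath(cols) [[0.034, 0.999, -0.0], [0.999, -0.034, 0.0], [0.0, -0.0, -1.0]]
shift tool [ 24.2 -20.9 242.2] q [-0.15  0.15  1.75  0.    1.24  0.13]
cam bath [ -24.47145925 -106.50313137  492.62996872]
```

>>> apply_moves([
  [[1.2, -1.1, 0, 0, 0, 0, 0.8], [1.2, -1, 0, 0, 0, 0, 0.8], [0, 0, 3, 0, 0, 0, 0.8], [0, 0, 4, 0, 0, 0, 0.8], [0, 0, 4, 0, 0, 0, 0.8], [0, 0, 4, 0, 0, 0, 0.8], [0, 0, 3, 0, 0, 0, 0.8], [0, 0, 2, 0, 0, 0, 0.8], [0, 0, 1, 0, 0, 0, 0.8], [0, 0, 0, 0, 0, 0, 0.8], [0, 0, 0, 0, 0, 0, 0.8]],
])

```text
t: 10.25
ee_pos: [499.1, -38.6, 134.5]
orientation: [2.508, 1.89, 0.001]
ft_force: [1.2, -1.3, 0.6]
width: 70.0
```

Run:
```python
from bath import *
o=pose()
w=snap('wrist','w2')
cv2.imwrite('pics/w2b.png',np.clip(255*(w['img']/255.)**.6*1.2,0,255).astype(np.uint8))
```

```text
t 10.25 world [499.1 -38.6 134.5] bath [ 22.3 -82.2 134.5] F [ 1.2 -1.3  0.6] w 70.0
tool axes in bath(cols) [[0.033, 0.999, 0.001], [0.999, -0.033, 0.0], [0.0, 0.001, -1.0]]
```

View pics/w2b.png

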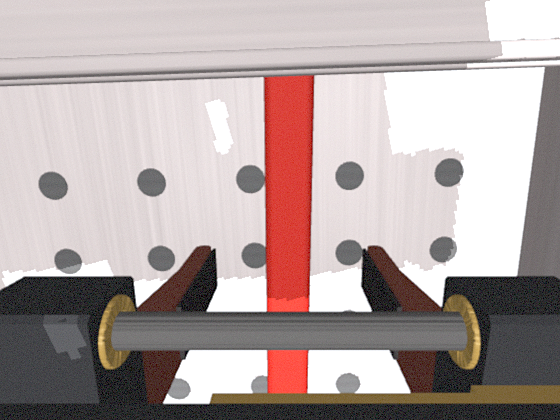

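The handle runs straight up the picture at u≈288, centred between the finger tips (212 and 366) and parallel to the tool's x, so the fingers are well aligned. I'll go down 33 mm and close.

>>> apply_moves([
  [[0, 0, 1.5, 0, 0, 0, 0.8], [0, 0, 1.2, 0, 0, 0, 0.8], [0, 0, 0.6, 0, 0, 0, 0.8], [0, 0, 0, 0, 0, 0, 0.8], [0, 0, 0, 0, 0, 0, 0], [0, 0, 0, 0, 0, 0, 0], [0, 0, 0, 0, 0, 0, 0], [0, 0, 0, 0, 0, 0, 0], [0, 0, 0, 0, 0, 0, 0], [0, 0, 0, 0, 0, 0, 0], [0, 0, 0, 0, 0, 0, 0], [0, 0, 0, 0, 0, 0, 0]],
])

```text
t: 11.5
ee_pos: [498.8, -39.0, 100.8]
orientation: [2.51, 1.889, 0.0]
ft_force: [-1.1, 0.2, 1.5]
width: 23.4
```

Run:
```python
from bath import *
pose()
```

```text
t 11.5 world [498.8 -39.  100.8] bath [ 22.  -82.7 100.8] F [-1.1  0.2  1.5] w 23.4
tool axes in bath(cols) [[0.034, 0.999, 0.0], [0.999, -0.034, 0.0], [0.0, 0.0, -1.0]]
```

>>> apply_moves([
  [[0, 0, 0, 0, 0, 0, 0], [0, 0, -0.2, 0, 0, 0, 0], [0.05, 0, -0.71, 0, -1.45, 0, 0], [0.05, 0, -0.71, 0, -1.45, 0, 0], [0.05, 0, -0.71, 0, -1.45, 0, 0], [0.05, 0, -0.71, 0, -1.45, 0, 0], [0.05, 0, -0.71, 0, -1.45, 0, 0], [0, 0, 0, 0, 0, 0, 0], [0, 0, 0, 0, 0, 0, 0]],
])

```text
t: 12.4
ee_pos: [499.7, -34.7, 137.8]
orientation: [2.446, 1.842, -0.155]
ft_force: [-0.5, -1.2, -2.2]
width: 23.3
```

Run:
```python
from bath import *
pose()
w=snap('scene','s1')
c=cv2.resize(w['img'][130:330,190:470],None,fx=2.8,fy=2.8,interpolation=cv2.INTER_CUBIC)
cv2.imwrite('pics/s1b.png',np.clip(255*(c/255.)**.6*1.2,0,255).astype(np.uint8))
```

```text
t 12.4 world [499.7 -34.7 137.8] bath [ 21.8 -78.3 137.8] F [-0.5 -1.2 -2.2] w 23.3
tool axes in bath(cols) [[0.033, 0.999, -0.005], [0.992, -0.033, -0.126], [-0.126, -0.0, -0.992]]
```

View pics/s1b.png

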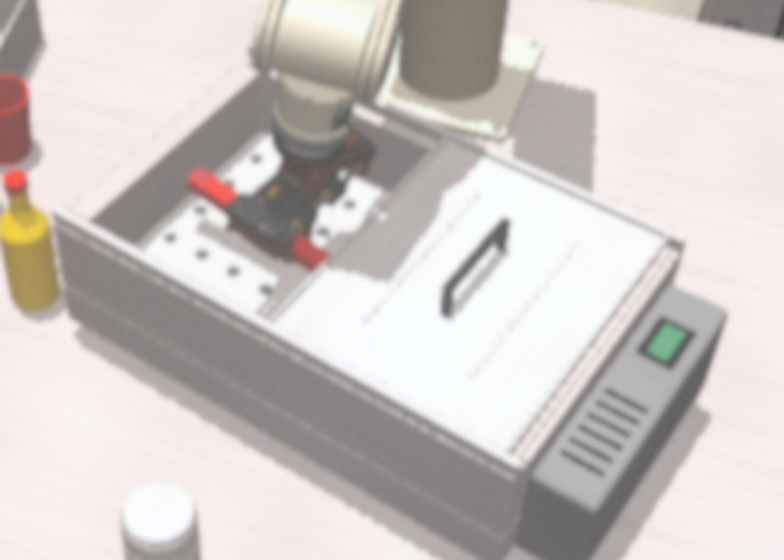

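The scene shows the cover stacked over the fixed half. The spatula is gripped and tilting, with its handle end at about (197,178) in the crop, free above the well floor.

>>> apply_moves([
  [[0.05, 0, -0.71, 0, -1.45, 0, 0], [0.05, 0, -0.71, 0, -1.45, 0, 0], [0.05, 0, -0.71, 0, -1.45, 0, 0], [0.05, 0, -0.71, 0, -1.45, 0, 0], [0.05, 0, -0.71, 0, -1.45, 0, 0], [0, 0, 0, 0, 0, 0, 0], [0, 0, 0, 0, 0, 0, 0]],
])

```text
t: 13.15
ee_pos: [502.3, -26.2, 172.4]
orientation: [2.376, 1.79, -0.302]
ft_force: [-0.4, -0.1, -1.3]
width: 23.8
```

```bash
cat >> bath.py <<'E'
def spat():
    o=pose(); M=R.from_rotvec(o['orientation']).as_matrix()
    for n,p in(('end',(-139,0,5)),('tip',(281,0,16)),('tipup',(281,0,8)),('endbot',(-139,0,16)),('handletop',(160,0,-6))): print(n,tb(o['ee_pos']+M@np.array(p)).round(1))
    return o,M
E
python3 - <<'E'
from bath import *
o,M=spat()
w=snap('scene','s2')
c=cv2.resize(w['img'][130:330,190:470],None,fx=2.8,fy=2.8,interpolation=cv2.INTER_CUBIC)
c=np.clip(255*(c/255.)**.6*1.2,0,255).astype(np.uint8)
for p in((-139,0,5),):
    u,v=proj(w,o['ee_pos']+M@np.array(p)); cv2.circle(c,(int((u-190)*2.8),int((v-130)*2.8)),3,(255,0,0),-1)
cv2.imwrite('pics/s2b.png',c)
E
```

```text
t 13.15 world [502.3 -26.2 172.4] bath [ 22.3 -69.4 172.4] F [-0.4 -0.1 -1.3] w 23.8
tool axes in bath(cols) [[0.032, 0.999, -0.008], [0.968, -0.033, -0.25], [-0.25, 0.0, -0.968]]
end [  17.8 -205.2  202.4]
tip [ 31.2 198.5  86.7]
tipup [ 31.3 200.5  94.4]
endbot [  17.7 -207.9  191.7]
handletop [ 27.5  86.9 138.2]
```

View pics/s2b.png

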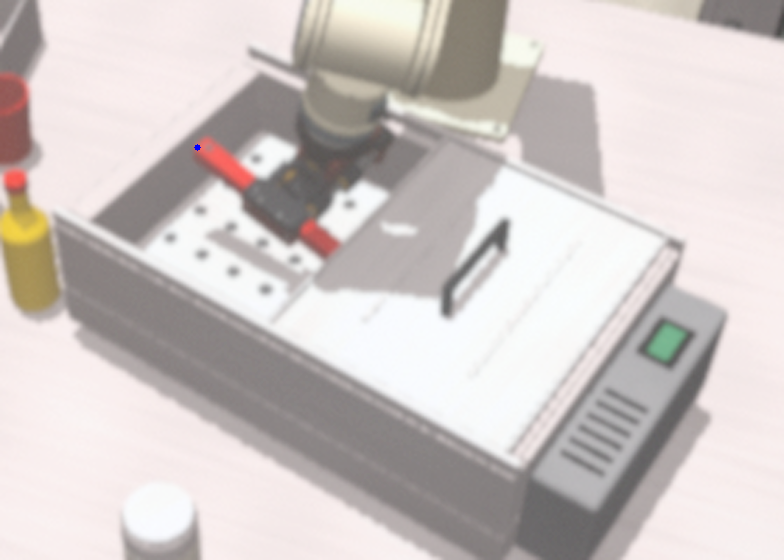

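The predicted end (blue dot, (197,147)) is within about 10 px (~8 mm) of the actual end at (207,143). That leaves a degree or two of droop at most, still inside the clearance, so I'll draw it out along the slant.

>>> apply_moves([
  [[-0.5, 0, 0, 0, 0, 0, 0], [-1, 0, 0, 0, 0, 0, 0], [-1.5, 0, 0, 0, 0, 0, 0], [-1.5, 0, 0, 0, 0, 0, 0], [-1.5, 0, 0, 0, 0, 0, 0], [-1.5, 0, 0, 0, 0, 0, 0], [-1.5, 0, 0, 0, 0, 0, 0], [-1, 0, 0, 0, 0, 0, 0], [0, 0, 0, 0, 0, 0, 0], [0, 0, 0, 0, 0, 0, 0]],
])

```text
t: 14.2
ee_pos: [475.5, -119.7, 197.5]
orientation: [2.377, 1.788, -0.302]
ft_force: [-0.2, 0.5, -1.7]
width: 23.5
```

Run:
```python
from bath import *
o,M=spat()
w=snap('scene','s3')
c=cv2.resize(w['img'][110:310,170:450],None,fx=2.8,fy=2.8,interpolation=cv2.INTER_CUBIC)
c=np.clip(255*(c/255.)**.6*1.2,0,255).astype(np.uint8)
for p in((-139,0,5),):
    u,v=proj(w,o['ee_pos']+M@np.array(p)); cv2.circle(c,(int((u-170)*2.8),int((v-110)*2.8)),2,(255,0,0),-1); print(u,v)
cv2.imwrite('pics/s3b.png',c)
```

```text
t 14.2 world [ 475.5 -119.7  197.5] bath [  19.1 -166.6  197.5] F [-0.2  0.5 -1.7] w 23.5
tool axes in bath(cols) [[0.034, 0.999, -0.008], [0.968, -0.035, -0.25], [-0.25, 0.0, -0.968]]
end [  14.4 -302.4  227.5]
tip [ 28.4 101.3 111.8]
tipup [ 28.5 103.3 119.5]
endbot [  14.3 -305.1  216.8]
handletop [ 24.6 -10.3 163.3]
236.2729525145012 163.72553284577037
```

View pics/s3b.png

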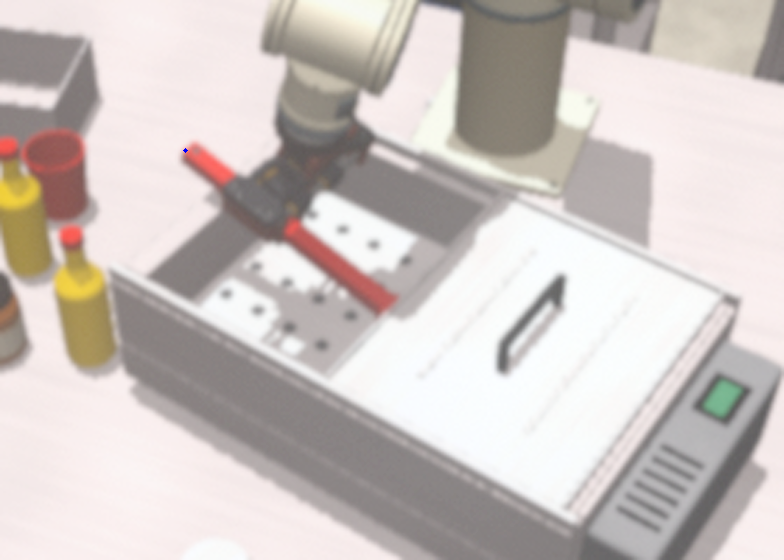

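>>> apply_moves([
  [[-1, 0, 0, 0, 0, 0, 0], [-1.5, 0, 0, 0, 0, 0, 0], [-1.5, 0, 0, 0, 0, 0, 0], [-1.5, 0, 0, 0, 0, 0, 0], [-1.5, 0, 0, 0, 0, 0, 0], [-1.5, 0, 0, 0, 0, 0, 0], [-1.5, 0, 0, 0, 0, 0, 0], [-1.5, 0, 0, 0, 0, 0, 0], [-1.5, 0, 0, 0, 0, 0, 0], [-1, 0, 0, 0, 0, 0, 0], [0, 0, 0, 0, 0, 0, 0], [0, 0, 0, 0, 0, 0, 0]],
])

```text
t: 15.45
ee_pos: [437.7, -250.0, 232.5]
orientation: [2.377, 1.788, -0.302]
ft_force: [0.3, -0.1, -2.2]
width: 24.0
```

Run:
```python
from bath import *
o,M=spat()
w=snap('scene','s4')
c=cv2.resize(w['img'][90:290,150:430],None,fx=2.8,fy=2.8,interpolation=cv2.INTER_CUBIC)
c=np.clip(255*(c/255.)**.6*1.2,0,255).astype(np.uint8)
for p in((-139,0,5),(281,0,16)):
    u,v=proj(w,o['ee_pos']+M@np.array(p)); cv2.circle(c,(int((u-150)*2.8),int((v-90)*2.8)),2,(255,0,0),-1); print(u,v)
cv2.imwrite('pics/s4b.png',c)
```

```text
t 15.45 world [ 437.7 -250.   232.5] bath [  14.3 -302.2  232.5] F [ 0.3 -0.1 -2.2] w 24.0
tool axes in bath(cols) [[0.034, 0.999, -0.009], [0.968, -0.035, -0.25], [-0.25, 0.0, -0.968]]
end [   9.6 -438.   262.5]
tip [ 23.6 -34.3 146.7]
tipup [ 23.7 -32.3 154.5]
endbot [   9.5 -440.7  251.8]
handletop [  19.7 -145.9  198.3]
203.66076326542918 138.273680791314
305.03198022834135 219.98120746273406
```

View pics/s4b.png

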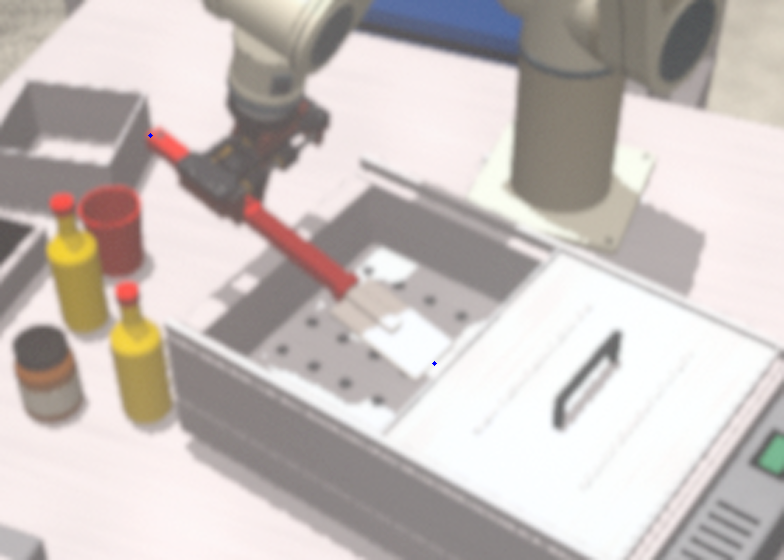

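The blade has come fully clear of the fixed cover's edge. Its front edge is at about (435,360), on the predicted dot, and the load is 2.2 N, the free weight. Next is a vertical lift.

>>> apply_moves([
  [[-0.25, 0, -0.97, 0, 0, 0, 0], [-0.4, 0, -1.5, 0, 0, 0, 0], [-0.5, 0, -1.9, 0, 0, 0, 0], [-0.5, 0, -1.9, 0, 0, 0, 0], [-0.5, 0, -1.9, 0, 0, 0, 0], [-0.5, 0, -1.9, 0, 0, 0, 0], [-0.5, 0, -1.9, 0, 0, 0, 0], [-0.4, 0, -1.5, 0, 0, 0, 0], [-0.25, 0, -1, 0, 0, 0, 0], [0, 0, 0, 0, 0, 0, 0], [0, 0, 0, 0, 0, 0, 0], [0, 0, 0, 0, 0, 0, 0]],
])

```text
t: 16.7
ee_pos: [437.4, -250.0, 381.2]
orientation: [2.377, 1.79, -0.304]
ft_force: [-0.7, 0.1, -2.6]
width: 24.0
```

>>> apply_moves([
  [[0, 0, 0, 0, 0, 0, 0], [0, 0, 0, 0, 0, 0, 0], [0, 0, 0, 0, 0, 0, 0], [0, 0, 0, 0, 0, 0, 0], [0, 0, 0, 0, 0, 0, 0]],
])

```text
t: 17.2
ee_pos: [437.8, -250.4, 382.1]
orientation: [2.377, 1.789, -0.302]
ft_force: [1.5, 0.8, -1.8]
width: 23.7
```

Run:
```python
from bath import *
o,M=spat(); print(np.abs(o['qvel']).max())
w=snap('scene','s5'); c=cv2.resize(w['img'][30:330,60:460],(800,600),interpolation=cv2.INTER_CUBIC)
c=np.clip(255*(c/255.)**.6*1.2,0,255).astype(np.uint8)
for p in((-139,0,5),(281,0,16)):
    u,v=proj(w,o['ee_pos']+M@np.array(p)); cv2.circle(c,(int((u-60)*2),int((v-30)*2)),2,(255,0,0),-1); print((u-60)*2,(v-30)*2)
cv2.imwrite('pics/s5b.png',c)
```

```text
t 17.2 world [ 437.8 -250.4  382.1] bath [  14.5 -302.5  382.1] F [ 1.5  0.8 -1.8] w 23.7
tool axes in bath(cols) [[0.033, 0.999, -0.009], [0.968, -0.034, -0.25], [-0.25, -0.0, -0.968]]
end [   9.9 -438.3  412.1]
tip [ 23.6 -34.7 296.3]
tipup [ 23.7 -32.7 304. ]
endbot [   9.8 -441.   401.4]
handletop [  19.8 -146.2  347.9]
0.0021191561140623295
275.01043313681504 135.28359321241845
492.36843313141196 305.6080358996158
```

View pics/s5b.png

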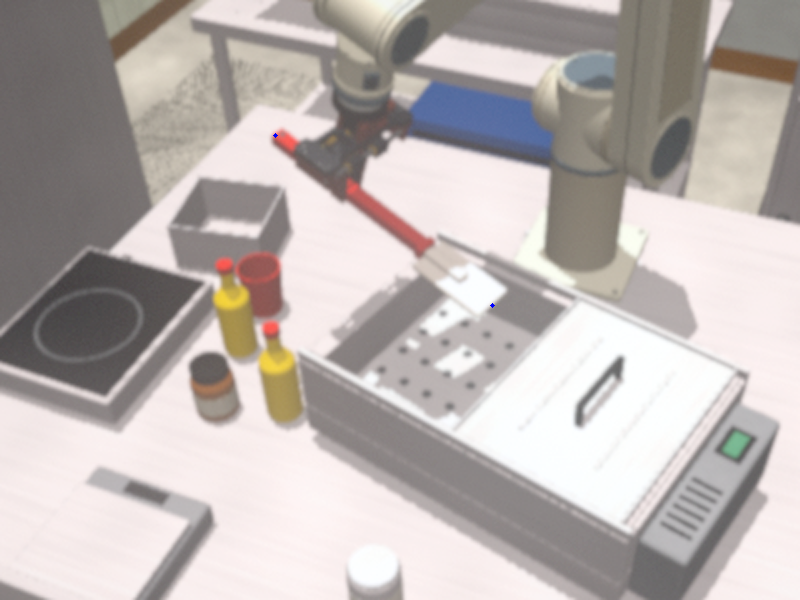

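```bash
python3 -c "
from workcell import ctrl
print(ctrl.close_job())"
```

```text
the job is handed in; nothing more can be done
None
```

The spatula is out of the bath, and I handed the job in at about t = 17 s with it held still in the gripper. No verdict was reported, so the results below are my own last checks.

I gripped the cover's bow handle and slid it about 264 mm, from about 9 mm ajar. I then gripped the spatula about 139 mm from its handle end and tilted it handle-up 14.5°. From there I drew it out along that slant under the fixed cover's edge and lifted it straight up 150 mm.

- **Spatula height:** the blade tip is at z ≈ 296 mm and the handle end at ≈ 412 mm, both well over the required 232 mm. Predicted and pictured ends agree within a few pixels.
- **Grip:** the gripper opening is 23.7 mm, the load is about 2 N (the spatula's own weight), and the joints are practically still (0.002 rad/s).
- **Mid-way tilt:** by calculation from the arm's pose, the handle end reached z ≈ 227 mm while the tip was at z ≈ 112 mm and y ≈ +101 mm, which meets step 2.
- **Cover:** its grip bar ended near y = +132 mm, so it should be at about 0.27 m. I did not feel a clear push against the stop, so this rests on measurement alone.
- **Bottle, jar and cup:** by eye in the last picture, they stand where they were.

Two checks disagreed slightly. The bath's outline measured about 5 mm small on every side, evenly, so its centre should still be good. During the tilt the handle end was about 8 mm off the prediction, which suggested a degree or two of droop, but later pictures agreed again.

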